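# Fit the flat cartridge into the countertop water filter

## Task

Lift the flat filter cartridge out of its drip stand and push it down through the narrow slot on top of the water filter until it is fully home, its cap lying flat on the slot frame; then let go. Press gently all the while (the slot frame stands somewhere along its short slide, so feel for the slot instead of forcing the cartridge against the frame), and leave the mug, the tin and the salt shaker where they are.

Things in the scene. Friction and masses are not known exactly. Their poses are not given: they have to be found in the camera images.
- cartridge: Flat grey filter cartridge, white cap and tab, loose, about 0.12 kg, upright in the drip stand. Origin: centre of underside; z up, x across its thickness, y along its width. Plate 10 mm (x) by 64 (y), z = 0 to 75 mm, lower edges rounded 1.5 mm; cap 22 x 80 mm, z = 75 to 79, wider than the slot. Fits either way round.
- cartridge_tab (a point): Centre of the white grip tab on the cartridge's cap, 94 mm above the cartridge's underside; axes as the cartridge. Tab 10 mm (x) by 34 (y) by 30 high, z = 79 to 109 mm of the cartridge. Pinch it across x from above, fingertips a few mm above the cap.
- drip_stand: Low white stand fixed to the worktop, base 70 x 110 x 8 mm, with a pocket for the cartridge 13 mm (x) by 68 (y); pocket floor 8 mm and wall tops 42 mm above the worktop. Origin: centre of its underside; axes as the cartridge standing in it.
- filter_unit: White countertop water filter fixed to the worktop, housing 150 mm (x) by 120 (y), top at 100 mm, steel outlet on its front (-x) reaching 100 mm from the centre. Origin: centre of its underside. On top a grey slot frame 78 x 90 x 4 mm, upper face 104 mm above the worktop. More than 35 N pressed on the frame, channel or shoe damages it.
- slot_mid (a point): Point over the unit's middle at the height of the frame's upper face, fixed to the unit, axes as the unit. The slot, 12.5 mm (x) by 67 (y, as the frame), is in the middle of the frame, which slides along the unit's x (stiff, about 6 N) and stands unmeasured up to 12 mm to either side of this point: see it or feel for it, y is exact.
- seal_shoe (a joint): Stiff rubber shoe in the straight channel under the slot: m pushed down, 0 at the start, when it lies 25 mm below the frame's upper face; gives way at about 7 N, stays where pushed, end stop 0.052. The cap stops on the frame at about 0.050, the cartridge's underside then 75 mm below the frame's upper face.
- mug: Dark mug, 88 x 126 mm, 106 mm high, a bystander. Origin: centre of its underside.
- tin: Low food tin, 75 mm across, 58 mm high, a bystander. Origin: centre of its underside.
- salt_shaker: Salt shaker, 44 mm across, 90 mm high, a bystander. Origin: centre of its underside.
Things that resemble listed ones, but are neither listed nor needed, are in the scene too. What is meant by the cartridge is not brown, and is the larger of those in its own colour.

How it is judged:
By the outcome, as a careful person would: the job done as asked, in the order asked, and still so for the second after the job is handed in, with the robot touching nothing.
It also fails if it takes over 72 s, if anything falls off the work surface, if the arm or the gripper's body presses on something with over 40 N, if the wrist force passes 120 N, or if a joint passes its speed limit or range.

## Robot

A 7-joint arm with a two-finger parallel gripper is mounted at the origin on a cart in front of the work surface, level with it; the furniture and walls round the work are solid. World frame = base frame: x ahead of the robot, y to its left, z up, the work surface at z = 0. Lengths are in m, angles in rad, forces in N, time in s.
With the tool pointing down it reaches from about 0.425 to 0.95 m from the base axis. Payload 4.7 kg.
Tool frame: the origin (TCP) lies at the very end of the fingers, on their centre line; the grasp point (between the pads) lies hold_point_z behind it (hold_point_z is the distance from the TCP to the grasp point, in m); z points along the fingers, y is the line along which they close (so a half turn about z gives the same grasp; the last joint's range is limited). The gripper opens to 87 mm and grips with 3 to 60 N. Pads are 19 mm wide; open, the fingers measure 117 mm over their backs; the gripper's body (75 mm by 190 mm) begins 51 mm behind the grasp point.
Start: joints at [1.192, 0.469, -0.049, 1.532, 0.024, 1.141, -0.082], TCP at [0.231, -0.634, 0.223] pointing down, gripper open.
Joint ranges: [-2.59, 2.59], [-0.33, 1.99], [-1.39, 1.29], [0.1, 2.45], [-1.04, 4.18], [0.21, 1.99], [-2.66, 2.66]. Speed limits (rad/s): [2.57, 2.57, 3.14, 3.14, 3.14, 3.14, 3.14].

## Interface

Orientations are given as a unit quaternion [x, y, z, w].
In Python, from workcell import sense, camera, camera_model, sign_off, hold_point_z gives the robot as it stands.
- The arm moves only by the tool arm_command, never from a script. Its argument "motion" is text: rows parted by semicolons, each of 5 numbers parted by spaces: the shift along the tool's x, y, z in cm, then the turn about the tool's z in degrees, then the opening, from 0 (shut) to 1 (fully open). In form: x y z roll fingers; .... A call has 1 to 5 rows; each row shifts and turns the commanded pose from where the row before left it, along the tool's axes as they then stand; what a row does not reach is not made up. A row lasts 1/12 s, in which the tool goes at most 41.7 mm and 7.16 degrees, less where a joint would pass 70% of its speed; a pose out of reach is approached as far as the arm can. A call with a gripper value outside its range is refused whole. The fingers move at their own pace and stop on an object; "newtons" is the grip in N (left out, the last holds). Time passes only in rows, so rows that do not move let the fingers close. It gives the time, the measured TCP pose, the force, the opening and the grip force at its end, in the units of the state.
- sense(): the state, without advancing time (a new reading comes with each control period).
- camera(name): name is "scene" or "top"; returns the picture (400x640x3 uint8, red, green, blue); there is no depth.
- camera_model(name): a dict with "fx", "fy", "cx", "cy" (pixels), "R" (3x3) and "t" (3): a world point X has camera coordinates R X + t. Camera axes: x right, y down, z forward; pixel columns grow to the right and rows downward; lengths in m; the calibration is good to about 2 mm. A picture is of the moment at which its call begins. camera_model takes no time and is no camera call.
- sign_off(): hands the job in; it is judged then, once.
The state is a dict: "time": time; "joint_positions": joint angles; "qd": joint speeds; "joint_torque": joint torques, N m; "tcp_pos": TCP position; "orientation": TCP orientation; "ft_force": force on the tool from outside, world axes, zero at the start; "wrist_torque": the same for the moment, N m; "finger_gap": opening from 0.0 (shut) to 1.0 (fully open); "grip_force": force on a finger pad.
Only numpy, scipy, OpenCV 4.12 (cv2) and the standard library are available. Lean on these libraries where they do the work, as an engineer would, in place of code of your own. Each camera call takes 0.05 s, during which the arm holds its last target. There are 200 camera calls.

## Working session

There is one attempt and no reset: what is moved stays moved. The work goes in short steps, Python scripts to look and compute and a tool call to move; the robot and the scene stay as the last step left them, time stands still between calls to the robot, and variables do not carry over. Pictures are saved under pics/ and viewed, at most 10 in all, crops included, and the job is handed in when it is done.

Besides the shell and the picture viewer there is one more tool, called in YAML: its name, and indented under it one key for each argument. arm_command: Moves the arm, as the interface text tells. Its arguments: {"type":"object","properties":{"motion":{"type":"string"},"newtons":{"type":"number"}},"required":["motion"]}

```bash
mkdir -p pics; ls; python3 - <<'E'
from workcell import *
import cv2,json
for n in("scene","top"):
    cv2.imwrite(f"pics/{n}0.png",camera(n)[:,:,::-1]); m=camera_model(n); print(n,m)
print(sense(),hold_point_z() if callable(hold_point_z) else hold_point_z)
E
```

```text
pics
scene {'fx': 389.2205484563762, 'fy': 389.2205484563762, 'cx': 322.47210387285224, 'cy': 198.46940990471154, 'R': array([[-0.64016812, -0.76820716,  0.00652205],
       [-0.57120025,  0.47028542, -0.67272721],
       [ 0.51372663, -0.43438391, -0.73986186]]), 't': array([0.32401242, 0.38895504, 0.78142128])}
top {'fx': 378.76343399342664, 'fy': 378.76343399342664, 'cx': 323.17386972777547, 'cy': 201.60402639307802, 'R': array([[ 0.01542053, -0.99973503, -0.01709016],
       [-0.99505315, -0.01366621, -0.09839954],
       [ 0.09813991,  0.01852299, -0.99500023]]), 't': array([-0.01354868,  0.57457622,  0.90335512])}
{'time': 0.1, 'joint_positions': array([ 1.19213539,  0.46940194, -0.04860908,  1.53355443,  0.02406788,
        1.14101409, -0.08231079]), 'qd': array([ 1.03023932e-03, -8.09587511e-04,  2.52924944e-03, -2.19760080e-03,
        6.41291190e-04,  3.22029768e-04,  7.47697489e-05]), 'joint_torque': array([ 4.15725781e-04, -5.09168243e+01, -8.08889768e-02, -2.36829060e+01,
       -6.14943146e-02,  3.44131363e-02,  4.44258842e-05]), 'tcp_pos': array([ 0.23114986, -0.63361715,  0.22158515]), 'orientation': array([ 9.84745470e-01,  1.73998722e-01, -1.69202431e-04, -8.80876497e-04]), 'ft_force': array([-0.16730085,  0.14126553, -0.37864703]), 'wrist_torque': array([-0.00920958,  0.01798487,  0.00745575]), 'grip_force': 0.0, 'finger_gap': 1.0013846505821242} 0.0187
```

View pics/scene0.png

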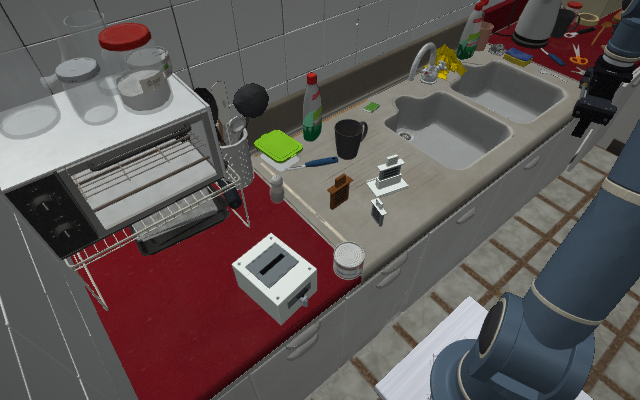

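View pics/top0.png

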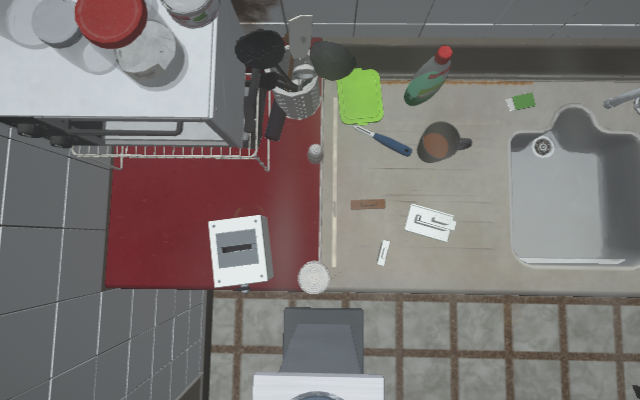

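The scene view shows the filter at about (275,275), the stand with the grey cartridge at (388,175), and the brown and small lookalikes at (340,190) and (378,210). In the top view the filter is at (240,249) and the stand at (430,222). Next I'll enlarge both.

```bash
python3 - <<'E'
import cv2,numpy as np
t=cv2.imread("pics/top0.png");s=cv2.imread("pics/scene0.png")
def c(i,x,y,w=80,h=60): return cv2.resize(i[y:y+h,x:x+w],(400,300),interpolation=cv2.INTER_CUBIC)
a=np.vstack([np.hstack([c(t,390,190),c(t,200,210,107,80)]),np.hstack([c(s,350,145),c(s,226,230,120,90)])])
cv2.imwrite("pics/crop0.png",a)
E
```

```text
(no output)
```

View pics/crop0.png

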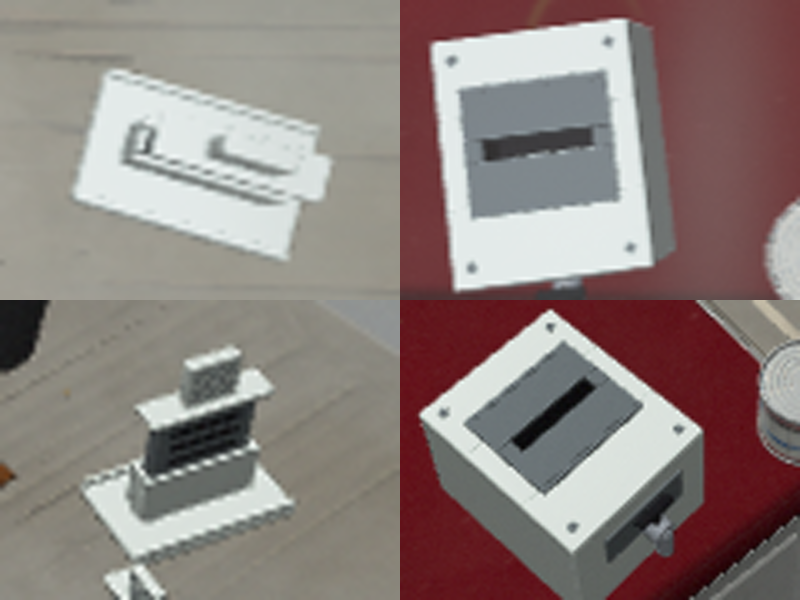

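The crops show the slot in the top view at crop (482–595,127–161), inside the frame with corners (459,89),(607,70),(620,198),(472,217). The stand base corners are at crop (108,70),(72,198),(290,260), and the tab top in the scene view is at crop (182–241,345–370).

```bash
cat > h.py <<'E'
import numpy as np,cv2
from workcell import *
def ray(n,uv,z):
    m=camera_model(n);R,t=m["R"],m["t"];uv=np.atleast_2d(np.array(uv,float))
    d=np.c_[(uv[:,0]-m["cx"])/m["fx"],(uv[:,1]-m["cy"])/m["fy"],np.ones(len(uv))]@R
    c=-R.T@t; return c+d*((z-c[2])/d[:,2])[:,None]
def proj(n,X):
    m=camera_model(n);q=np.atleast_2d(X)@m["R"].T+m["t"];return q[:,:2]/q[:,2:]*m["fx"]+[m["cx"],m["cy"]]
E
python3 - <<'E'
from h import *
np.set_printoptions(precision=4,suppress=True)
def box(n,img,roi,lo,hi,z,lab):
    x,y,w,h=roi; s=8
    c=cv2.resize(img[y:y+h,x:x+w],None,fx=s,fy=s,interpolation=cv2.INTER_CUBIC)
    m=cv2.inRange(cv2.cvtColor(c,cv2.COLOR_BGR2GRAY),lo,hi)
    m=cv2.morphologyEx(m,cv2.MORPH_OPEN,np.ones((9,9)))
    k=max(cv2.findContours(m,0,2)[0],key=cv2.contourArea)[:,0]
    W=ray(n,(k+.5)/s-.5+[x,y],z)[:,:2]
    (cx,cy),sz,a=cv2.minAreaRect((W*1000).astype(np.float32))
    print(lab,n,np.array([cx,cy]),np.array(sz),a)
t=cv2.imread("pics/top0.png");s=cv2.imread("pics/scene0.png")
for lo,hi,l,z in((0,80,"slot",.104),(90,165,"frame",.104)):
    box("top",t,(213,228,46,42) ,lo,hi,z,l)
    box("scene",s,(248,238,46,45),lo,hi,z,l)
box("top",t,(205,208,60,82),185,255,.1,"housing")
box("top",t,(400,198,60,48),185,255,.008,"stand+cart")
ct=lambda p:[[390+(x+.5)/5-.5,190+(y+.5)/5-.5] for x,y in p]
cs=lambda p:[[350+(x+.5)/5-.5,145+(y-300+.5)/5-.5] for x,y in p]
cfs=lambda p:[[226+(x-400+.5)/(400/120)-.5,230+(y-300+.5)/(300/90)-.5] for x,y in p]
print("base top",ray("top",ct([(108,70),(72,198),(290,260)]),.008))
print("base scene",ray("scene",cs([(82,487),(137,557),(295,501)]),.008))
print("tab scene",ray("scene",cs([(182,357),(235,345),(241,355),(187,370)]),.117))
print("cap scene",ray("scene",cs([(135,405),(147,427),(272,388),(258,370)]),.087))
print("housing scene",ray("scene",cfs([(550,310),(703,432),(572,553),(420,412)]),.1))
E
```

```text
slot top [460.7955 186.415 ] [12.7165 65.3356] 9.115954399108887
slot scene [459.448  185.8109] [14.4201 68.1111] 7.949149131774902
frame top [460.0865 185.6502] [77.9706 89.9768] 7.9846062660217285
frame scene [458.7857 185.7969] [79.6431 92.1749] 7.995804309844971
housing top [454.7696 184.8606] [148.8248 119.8154] 8.124191284179688
stand+cart top [ 528.2497 -272.7339] [120.1097  69.6731] 74.52833557128906
base top [[ 0.5747 -0.2251  0.008 ]
 [ 0.5105 -0.2068  0.008 ]
 [ 0.4815 -0.3141  0.008 ]]
base scene [[ 0.5726 -0.2252  0.008 ]
 [ 0.5111 -0.21    0.008 ]
 [ 0.4833 -0.3153  0.008 ]]
tab scene [[ 0.5389 -0.2564  0.117 ]
 [ 0.5271 -0.2867  0.117 ]
 [ 0.5192 -0.2831  0.117 ]
 [ 0.5296 -0.2508  0.117 ]]
cap scene [[ 0.5486 -0.2339  0.087 ]
 [ 0.5316 -0.2262  0.087 ]
 [ 0.509  -0.3045  0.087 ]
 [ 0.5245 -0.3097  0.087 ]]
housing scene [[0.5343 0.1372 0.1   ]
 [0.3871 0.117  0.1   ]
 [0.3716 0.2335 0.1   ]
 [0.5192 0.2525 0.1   ]]
```

Frame centre is about (0.4595, 0.186), yaw 8°. The cartridge is about (0.528, -0.2695), yaw -15°. Both views agree and the sizes match. Moving above the tab.

arm_command:
  motion: "3.36 -2.0 0 0 1;3.36 -2.0 0 0 1;3.36 -2.0 0 0 1;3.36 -2.0 0 0 1;3.36 -2.0 0 0 1"
  newtons: 25

```text
time: 0.52
tcp_pos: [0.3555, -0.4808, 0.2221]
orientation: [0.985, 0.174, -0.0, -0.0]
ft_force: [1.4, 0.1, 0.5]
finger_gap: 0.997
grip_force: 0.0
```

arm_command:
  motion: "3.36 -2.0 0 0 1;3.36 -2.0 0 0 1;3.36 -2.0 0 0 1;3.36 -2.0 0 0 1;3.36 -2.0 0 0 1"

```text
time: 0.93
tcp_pos: [0.4791, -0.3293, 0.2223]
orientation: [0.985, 0.174, -0.0, -0.0]
ft_force: [0.8, 0.7, 0.5]
finger_gap: 1.0
grip_force: 0.0
```

arm_command:
  motion: "3.36 -2.0 0 0 1;3.36 -2.0 0 0 1;0 0 0 -6.9 1;0 0 0 -6.9 1;0 0 0 -6.9 1"

```text
time: 1.35
tcp_pos: [0.5283, -0.2691, 0.222]
orientation: [0.936, 0.352, -0.0, -0.0]
ft_force: [-0.7, 0.2, -0.5]
finger_gap: 1.0
grip_force: 0.0
```

arm_command:
  motion: "0 0 0 -6.9 0.6;0 0 0 -6.9 0.6;0 0 0 -6.9 0.6;0 0 0 -6.9 0.6;0 0 0 -6.8 0.6"

```text
time: 1.77
tcp_pos: [0.5275, -0.2704, 0.222]
orientation: [0.791, 0.612, -0.0, -0.0]
ft_force: [-1.1, -0.8, 0.1]
finger_gap: 0.709
grip_force: 0.0
```

```bash
cat >> h.py <<'E'
def go(x,y,z,yawx):
    from scipy.spatial.transform import Rotation as Ro
    s=sense();R=Ro.from_quat(s["orientation"]).as_matrix();p=s["tcp_pos"]
    a=np.degrees(np.arctan2(R[1,0],R[0,0]))
    print("t",s["time"],"tcp",p.round(4),"ang",a.round(2),"F",s["ft_force"].round(1),"M",s["wrist_torque"].round(2),"gap",s["finger_gap"].round(3),s["grip_force"].round(1),"tilt",R[:,2].round(4))
    print("shift cm",((np.array([x,y,z])-p)@R*100).round(2),"roll",round(a-yawx,2))
E
python3 -c "
from h import *
go(.528,-.2695,.0915,75)"
```

```text
Traceback (most recent call last):
  File "h.py", line 13, in go
    print("t",s["time"],"tcp",p.round(4),"ang",a.round(2),"F",s["ft_force"].round(1),"M",s["wrist_torque"].round(2),"gap",s["finger_gap"].round(3),s["grip_force"].round(1),"tilt",R[:,2].round(4))
                                                                                                                          ^^^^^^^^^^^^^^^^^^^^^
AttributeError: 'float' object has no attribute 'round'
```

arm_command:
  motion: "0 0 3 0 0.5;0 0 3 0 0.5;0 0 3 0 0.5;0 0 2 0 0.5;0 0 0 0 0.5"

```text
time: 2.18
tcp_pos: [0.5243, -0.2693, 0.1076]
orientation: [0.793, 0.61, -0.002, -0.004]
ft_force: [-0.5, 0.1, -0.4]
finger_gap: 0.506
grip_force: 0.0
```

arm_command:
  motion: "0 0 1 0 0.5;0 0 1 0 0.5;0 0 0 0 0.5"

```text
time: 2.43
tcp_pos: [0.5275, -0.2704, 0.0917]
orientation: [0.793, 0.61, -0.0, -0.001]
ft_force: [-0.4, 0.0, -0.0]
finger_gap: 0.5
grip_force: 0.0
```

```bash
sed -i 's/s\["finger_gap"\].round(3),s\["grip_force"\].round(1)/round(float(s["finger_gap"]),3),round(float(s["grip_force"]),1)/' h.py; python3 - <<'E'
from h import *
go(.528,-.2695,.0915,75)
t=camera("top");s=camera("scene")
c=lambda i,x,y:cv2.resize(i[y:y+75,x:x+100,::-1],(400,300),interpolation=2)
cv2.imwrite("pics/g1.png",np.hstack([c(t,380,180),c(s,340,120)]))
E
```

```text
t 2.4333 tcp [ 0.5275 -0.2704  0.0917] ang 75.14 F [-0.4  0.  -0. ] M [-0.02 -0.    0.02] gap 0.5 0.0 tilt [-1.2e-03  5.0e-04 -1.0e+00]
shift cm [0.1  0.03 0.02] roll 0.14
```

View pics/g1.png

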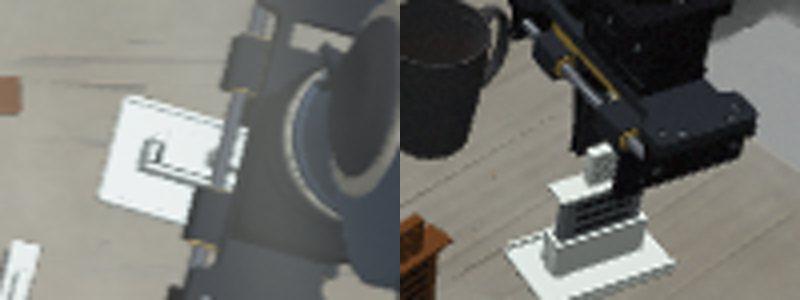

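The picture shows the tab at about (600,165) in the right half, between the two open fingers. The mug is clear of them. Closing.

arm_command:
  motion: "0.1 0 0 0 0.05;0 0 0 0 0.05;0 0 0 0 0.05;0 0 0 0 0.05;0 0 0 0 0.05"
  newtons: 25

```text
time: 2.95
tcp_pos: [0.5283, -0.2696, 0.0929]
orientation: [0.793, 0.61, 0.0, 0.0]
ft_force: [-0.4, 0.5, 0.5]
finger_gap: 0.206
grip_force: 0.0
```

arm_command:
  motion: "0 0 0 0 0.05;0 0 0 0 0.05;0 0 0 0 0.05"

```text
time: 3.2
tcp_pos: [0.5281, -0.2695, 0.0927]
orientation: [0.793, 0.61, -0.0, 0.0]
ft_force: [-1.5, -0.9, 1.8]
finger_gap: 0.111
grip_force: 25.0
```

arm_command:
  motion: "0 0 -0.5 0 0.05;0 0 -0.5 0 0.05;0 0 -0.5 0 0.05;0 0 0 0 0.05"

```text
time: 3.53
tcp_pos: [0.5288, -0.2697, 0.1088]
orientation: [0.793, 0.61, 0.0, 0.001]
ft_force: [0.2, -0.7, -1.3]
finger_gap: 0.113
grip_force: 25.0
```

arm_command:
  motion: "0 0 -2.5 0 0.05;0 0 -3 0 0.05;0 0 -3 0 0.05;0 0 -3 0 0.05;0 0 -3 0 0.05"

```text
time: 3.95
tcp_pos: [0.5279, -0.2694, 0.2541]
orientation: [0.793, 0.61, 0.0, 0.0]
ft_force: [0.6, -0.7, -1.5]
finger_gap: 0.113
grip_force: 25.0
```

arm_command:
  motion: "3.5 -1.53 0 0 0.05;3.5 -1.53 0 0 0.05;3.5 -1.53 0 0 0.05;3.5 -1.53 0 0 0.05;3.5 -1.53 0 0 0.05"

```text
time: 4.37
tcp_pos: [0.4984, -0.0791, 0.2528]
orientation: [0.793, 0.61, 0.0, 0.0]
ft_force: [0.7, -0.1, -0.6]
finger_gap: 0.113
grip_force: 25.0
```

arm_command:
  motion: "3.5 -1.53 0 0 0.05;3.5 -1.53 0 0 0.05;3.5 -1.53 0 0 0.05;3.5 -1.53 0 0 0.05;3.5 -1.53 0 0 0.05"

```text
time: 4.78
tcp_pos: [0.4693, 0.1097, 0.2529]
orientation: [0.793, 0.61, 0.0, 0.0]
ft_force: [1.4, 0.4, -0.6]
finger_gap: 0.112
grip_force: 25.0
```

arm_command:
  motion: "3.5 -1.53 0 0 0.05;3.5 -1.53 0 0 0.05;0 0 0 -5.8 0.05;0 0 0 -5.8 0.05;0 0 0 -5.8 0.05"

```text
time: 5.2
tcp_pos: [0.4579, 0.1846, 0.2526]
orientation: [0.688, 0.725, 0.0, 0.0]
ft_force: [0.4, 0.0, -1.0]
finger_gap: 0.11
grip_force: 25.0
```

arm_command:
  motion: "0 0 0 -5.6 0.05;0 0 2 0 0.05;0 0 2 0 0.05;0 0 0 0 0.05;0 0 0 0 0.05"

```text
time: 5.62
tcp_pos: [0.4578, 0.1832, 0.2121]
orientation: [0.655, 0.756, -0.001, -0.001]
ft_force: [-0.2, 0.9, -1.0]
finger_gap: 0.115
grip_force: 25.0
```

```bash
python3 - <<'E'
from h import *
go(.4595,.1857,.2,98)
t=camera("top");s=camera("scene")
c=lambda i,x,y:cv2.resize(i[y:y+90,x:x+120,::-1],(400,300),interpolation=2)
cv2.imwrite("pics/g2.png",np.hstack([c(t,200,200),c(s,220,195)]))
cv2.imwrite("pics/g2s.png",s[:,:,::-1])
E
```

```text
t 5.6167 tcp [0.4578 0.1832 0.2121] ang 98.16 F [-0.2  0.9 -1. ] M [ 0.02 -0.12  0.03] gap 0.115 25.0 tilt [-1.9e-03 -6.0e-04 -1.0e+00]
shift cm [0.22 0.21 1.21] roll 0.16
```

View pics/g2.png

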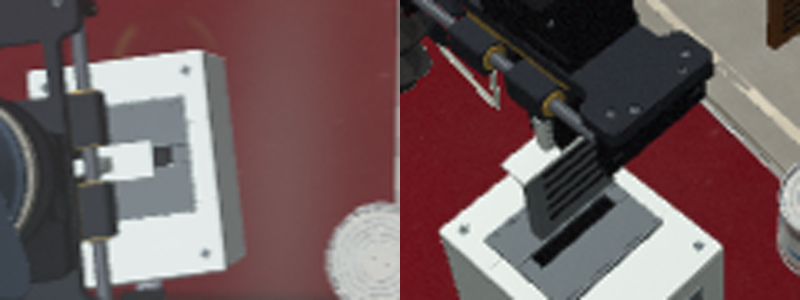

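The cartridge hangs straight and lined up just above the slot: slot at crop (535–613,198–262), near lower corner of the cartridge at (530,237). I'll correct the offset, go down close to the frame and measure.

arm_command:
  motion: "0.2 0.2 0.5 0.1 0.05;0 0 0.6 0 0.05;0 0 0.6 0 0.05;0 0 0 0 0.05;0 0 0 0 0.05"

```text
time: 6.13
tcp_pos: [0.4598, 0.1856, 0.195]
orientation: [0.656, 0.755, -0.0, -0.0]
ft_force: [0.2, -0.3, -1.8]
finger_gap: 0.111
grip_force: 25.0
```

```bash
python3 - <<'E'
from h import *
go(.4595,.1857,.194,98)
t=camera("top");s=camera("scene")
c=lambda i,x,y,w:cv2.resize(i[y:y+w*3//4,x:x+w,::-1],(400,300),interpolation=2)
cv2.imwrite("pics/g3.png",np.hstack([c(t,212,225,60),c(s,240,230,60)]))
E
```

```text
t 6.1333 tcp [0.4598 0.1856 0.195 ] ang 98.05 F [ 0.2 -0.3 -1.8] M [ 0.08 -0.13 -0.01] gap 0.111 25.0 tilt [-1.1e-03 -4.0e-04 -1.0e+00]
shift cm [ 0.01 -0.03  0.1 ] roll 0.05
```

View pics/g3.png

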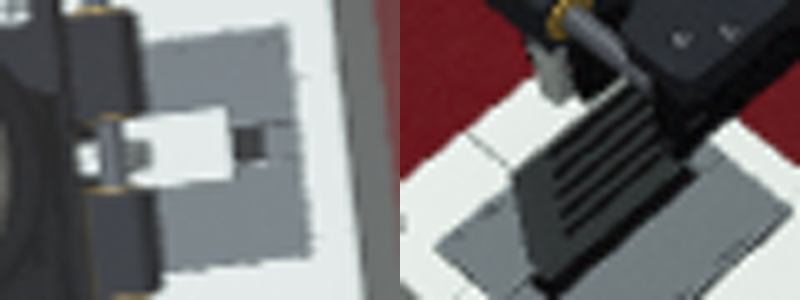

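The plate's lower edge runs from (535,280) to about (690,170), right over the slot's dark strip. Going down gently and watching the force.

arm_command:
  motion: "0 0 0.3 0 0.05;0 0 0.2 0 0.05;0 0 0.1 0 0.05;0 0 0 0 0.05"

```text
time: 6.57
tcp_pos: [0.4599, 0.1857, 0.1892]
orientation: [0.656, 0.755, -0.0, -0.0]
ft_force: [-0.1, -0.3, -1.2]
finger_gap: 0.113
grip_force: 25.0
```

arm_command:
  motion: "0 0 0.1 0 0.05;0 0 0.1 0 0.05;0 0 0 0 0.05"

```text
time: 6.82
tcp_pos: [0.46, 0.1857, 0.1874]
orientation: [0.656, 0.755, -0.0, -0.0]
ft_force: [-0.0, -0.9, -1.9]
finger_gap: 0.115
grip_force: 25.0
```

```bash
python3 -c "
from h import *
go(.4595,.1857,.1,98)"
```

```text
t 6.8167 tcp [0.46   0.1857 0.1874] ang 98.04 F [-0.  -0.9 -1.9] M [ 0.01 -0.12  0.  ] gap 0.115 25.0 tilt [-2.e-04 -1.e-04 -1.e+00]
shift cm [ 0.   -0.05  8.74] roll 0.04
```

arm_command:
  motion: "0 0 0.1 0 0.05;0 0 0.1 0 0.05;0 0 0 0 0.05"

```text
time: 7.07
tcp_pos: [0.46, 0.1857, 0.1853]
orientation: [0.656, 0.755, -0.0, -0.0]
ft_force: [-0.0, 0.4, -1.0]
finger_gap: 0.109
grip_force: 25.0
```

arm_command:
  motion: "0 0 0.1 0 0.05;0 0 0.1 0 0.05;0 0 0 0 0.05"

```text
time: 7.32
tcp_pos: [0.46, 0.1857, 0.1833]
orientation: [0.656, 0.755, -0.0, -0.0]
ft_force: [-0.1, 0.8, -0.8]
finger_gap: 0.113
grip_force: 25.0
```

It's in the slot with no contact force. Continuing toward the shoe.

arm_command:
  motion: "0 0 0.3 0 0.05;0 0 0.3 0 0.05;0 0 0.3 0 0.05;0 0 0.3 0 0.05;0 0 0 0 0.05"

```text
time: 7.73
tcp_pos: [0.4597, 0.1855, 0.1707]
orientation: [0.656, 0.755, -0.001, -0.0]
ft_force: [-0.5, 0.3, -1.2]
finger_gap: 0.115
grip_force: 25.0
```

arm_command:
  motion: "0 0 0.2 0 0.05;0 0 0.2 0 0.05;0 0 0.2 0 0.05;0 0 0.2 0 0.05;0 0 0.2 0 0.05"
  newtons: 35

```text
time: 8.15
tcp_pos: [0.4604, 0.1859, 0.1621]
orientation: [0.656, 0.755, 0.0, 0.0]
ft_force: [-1.0, -1.2, 6.3]
finger_gap: 0.113
grip_force: 35.0
```

```bash
python3 -c "
from h import *
go(.4595,.1857,.114,98)"
```

```text
t 8.15 tcp [0.4604 0.1859 0.1621] ang 98.04 F [-1.  -1.2  6.3] M [-0.34  0.42  0.06] gap 0.113 35.0 tilt [ 5.e-04 -3.e-04 -1.e+00]
shift cm [-0.01 -0.09  4.81] roll 0.04
```

Shoe contact came at the expected height and force. Pushing on steadily.

arm_command:
  motion: "0 0 0.25 0 0.05;0 0 0.25 0 0.05;0 0 0.25 0 0.05;0 0 0.25 0 0.05;0 0 0.25 0 0.05"

```text
time: 8.57
tcp_pos: [0.4603, 0.1859, 0.1499]
orientation: [0.656, 0.755, -0.0, 0.0]
ft_force: [-2.4, -1.2, 7.6]
finger_gap: 0.116
grip_force: 35.0
```

arm_command:
  motion: "0 0 0.25 0 0.05;0 0 0.25 0 0.05;0 0 0.25 0 0.05;0 0 0.25 0 0.05;0 0 0.25 0 0.05"

```text
time: 8.98
tcp_pos: [0.4603, 0.1859, 0.1374]
orientation: [0.656, 0.755, -0.0, 0.0]
ft_force: [-3.4, -2.1, 7.8]
finger_gap: 0.111
grip_force: 35.0
```

arm_command:
  motion: "0 0 0.25 0 0.05;0 0 0.25 0 0.05;0 0 0.25 0 0.05;0 0 0.25 0 0.05;0 0 0.2 0 0.05"

```text
time: 9.4
tcp_pos: [0.4602, 0.1859, 0.1253]
orientation: [0.656, 0.755, -0.0, 0.0]
ft_force: [-3.0, -1.5, 8.2]
finger_gap: 0.114
grip_force: 35.0
```

```bash
python3 -c "
from h import *
go(.4595,.1857,.114,98)"
```

```text
t 9.4 tcp [0.4602 0.1859 0.1253] ang 98.05 F [-3.  -1.5  8.2] M [-0.28  0.45  0.03] gap 0.114 35.0 tilt [ 6.e-04 -7.e-04 -1.e+00]
shift cm [-0.01 -0.08  1.13] roll 0.05
```

Small side force (about 3 N, below the frame's 6 N); easing it by 0.5 mm along tool y.

arm_command:
  motion: "0 -0.05 0.2 0 0.05;0 0 0.2 0 0.05;0 0 0.2 0 0.05;0 0 0.15 0 0.05;0 0 0 0 0.05"

```text
time: 9.82
tcp_pos: [0.4602, 0.1859, 0.1177]
orientation: [0.656, 0.755, 0.0, 0.001]
ft_force: [-1.2, -0.9, 3.2]
finger_gap: 0.113
grip_force: 35.0
```

arm_command:
  motion: "0 0 0.1 0 0.05;0 0 0.1 0 0.05;0 0 0 0 0.05"

```text
time: 10.07
tcp_pos: [0.4602, 0.1859, 0.1157]
orientation: [0.656, 0.755, 0.0, 0.001]
ft_force: [-1.1, -0.7, 4.5]
finger_gap: 0.116
grip_force: 35.0
```

arm_command:
  motion: "0 0 0.1 0 0.05;0 0 0 0 0.05"

```text
time: 10.23
tcp_pos: [0.4602, 0.1859, 0.1147]
orientation: [0.656, 0.755, 0.0, 0.001]
ft_force: [0.1, -1.1, 5.7]
finger_gap: 0.107
grip_force: 35.0
```

arm_command:
  motion: "0 0 0.05 0 0.05;0 0 0 0 0.05"

```text
time: 10.4
tcp_pos: [0.4601, 0.1859, 0.1143]
orientation: [0.656, 0.755, 0.0, 0.001]
ft_force: [-1.0, -0.7, 5.2]
finger_gap: 0.114
grip_force: 35.0
```

arm_command:
  motion: "0 0 0.05 0 0.05;0 0 0 0 0.05"

```text
time: 10.57
tcp_pos: [0.4601, 0.1859, 0.1138]
orientation: [0.656, 0.755, 0.0, 0.001]
ft_force: [-0.4, -0.3, 5.2]
finger_gap: 0.113
grip_force: 35.0
```

arm_command:
  motion: "0 0 0.05 0 0.05;0 0 0 0 0.05"

```text
time: 10.73
tcp_pos: [0.4602, 0.1859, 0.1136]
orientation: [0.656, 0.755, 0.0, 0.001]
ft_force: [-1.6, -1.8, 8.8]
finger_gap: 0.113
grip_force: 35.0
```

arm_command:
  motion: "0 0 0.05 0 0.05;0 0 0 0 0.05"

```text
time: 10.9
tcp_pos: [0.4602, 0.1859, 0.1136]
orientation: [0.656, 0.755, 0.0, 0.001]
ft_force: [-3.5, -2.8, 12.3]
finger_gap: 0.109
grip_force: 35.0
```

```bash
python3 - <<'E'
from h import *
go(.4595,.1857,.114,98)
s=camera("scene");t=camera("top")
c=lambda i,x,y,w:cv2.resize(i[y:y+w*3//4,x:x+w,::-1],(400,300),interpolation=2)
cv2.imwrite("pics/g4.png",np.hstack([c(t,212,225,60),c(s,240,230,60)]))
E
```

```text
t 10.9 tcp [0.4602 0.1859 0.1136] ang 98.04 F [-3.5 -2.8 12.3] M [-0.54  0.66  0.03] gap 0.109 35.0 tilt [ 1.4e-03 -9.0e-04 -1.0e+00]
shift cm [-0.01 -0.07 -0.04] roll 0.04
```

View pics/g4.png

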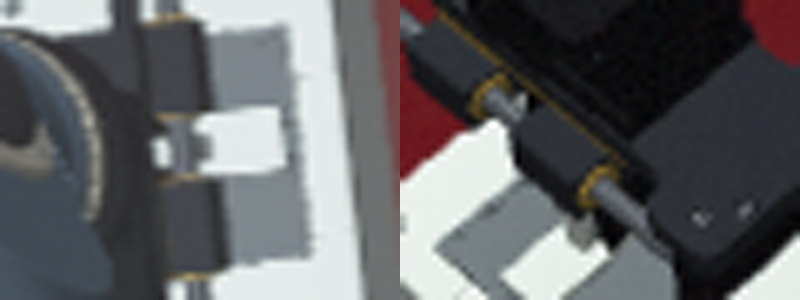

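Motion stopped at TCP z 0.1136, the expected seated height, with the force rising to 12 N. The picture shows the cap lying on the frame, covering the slot at (230–285,110–175) in the left half. Letting go.

arm_command:
  motion: "0 0 0.05 0 0.05;0 0 0 0 0.05;0 0 -0.15 0 0.4;0 0 0 0 0.4;0 0 0 0 0.4"

```text
time: 11.42
tcp_pos: [0.4597, 0.1858, 0.113]
orientation: [0.656, 0.755, 0.0, 0.0]
ft_force: [-0.8, -0.5, 0.2]
finger_gap: 0.254
grip_force: 0.0
```

arm_command:
  motion: "0 0 0 0 0.4;0 0 0 0 0.4;0 0 0 0 0.4;0 0 0 0 0.4"

```text
time: 11.75
tcp_pos: [0.4595, 0.1857, 0.1128]
orientation: [0.656, 0.755, -0.0, -0.0]
ft_force: [0.2, 0.2, -0.0]
finger_gap: 0.393
grip_force: 0.0
```

arm_command:
  motion: "0 0 -1 0 0.4;0 0 -2 0 0.4;0 0 -3 0 0.4;0 0 -3 0 0.4;0 0 -3 0 0.4"

```text
time: 12.17
tcp_pos: [0.4592, 0.1859, 0.2349]
orientation: [0.656, 0.755, 0.0, -0.0]
ft_force: [1.7, -0.2, -0.7]
finger_gap: 0.399
grip_force: 0.0
```

arm_command:
  motion: "-4 0 0 0 0.4;-4 0 0 0 0.4;-4 0 0 0 0.4;-4 0 0 0 0.4;0 0 0 0 0.4"

```text
time: 12.58
tcp_pos: [0.4829, 0.0181, 0.2333]
orientation: [0.661, 0.751, -0.002, 0.002]
ft_force: [0.3, -0.6, 0.3]
finger_gap: 0.4
grip_force: 0.0
```

```bash
python3 - <<'E'
from h import *
s=camera("scene");t=camera("top")
c=lambda i,x,y,w:cv2.resize(i[y:y+w*3//4,x:x+w,::-1],(400,300),interpolation=2)
f=lambda i:cv2.resize(i[:,:,::-1],(400,250))
cv2.imwrite("pics/g5.png",np.vstack([np.hstack([c(t,195,205,100),c(s,225,220,100)]),np.hstack([f(t),f(s)])]))
go(.4595,.1857,.114,98)
E
```

```text
t 12.6833 tcp [0.4822 0.0256 0.2336] ang 97.79 F [-0.1  0.1  0.6] M [ 0.07 -0.07 -0.01] gap 0.403 0.0 tilt [ 5.e-04 -0.e+00 -1.e+00]
shift cm [16.17 -0.08 11.95] roll -0.21
```

View pics/g5.png

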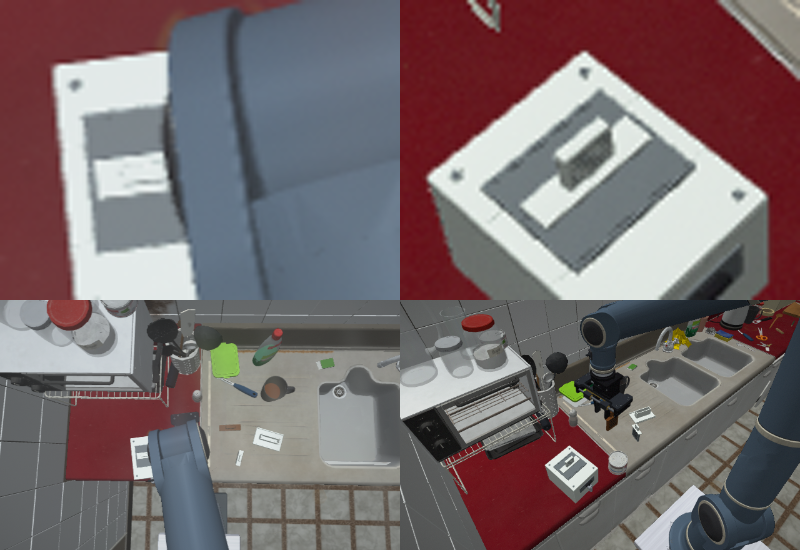

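The cap lies flat on the frame with the tab upright, around (585,170) in the upper-right crop. The stand is empty, the mug, tin and shaker haven't moved, and the gripper touches nothing.

```bash
python3 -c "
from workcell import *
print(sign_off())"
```

```text
the job is handed in; nothing more can be done
None
```

The cartridge is fully home in the filter slot, its cap flat on the frame and released, and the job is handed in at about 12.7 s; the highest force I read was about 12 N, and the mug, tin and salt shaker were left where they stood.

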